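# Hang the terminal box door on its lift-off hinge pins

## Task

One of the three covers standing in the timber rack is the door of the grey terminal box: it is the one with two hollow hinge knuckles on its edge. Lift it out and hang it upright on the two hinge pins on the side of the box, lowering it until both knuckles sit fully down on their brackets, without letting it drop. Leave the other two covers standing in the rack.

Things in the scene. Friction and masses are not known exactly. Their poses are not given: they have to be found in the camera images.
- door: Aluminium panel 150 wide x 175 high x 10 mm, 0.4 kg, upright in a rack slot 40 mm deep (slots 75 mm apart). Origin: middle of its bottom edge; x width, y thickness, z up. Two hollow knuckles (bore 25, outside 34, 22 high) stand off its -x edge on one axis at x -105, y 0; undersides at z 15 and 130. Balances at x -8: pinch the top edge there, across y.
- pin_low (a point): Foot of the lower pin, on its bracket, 60 mm up; z up, y away from the box wall (45 mm behind). Pin 21 mm thick, top 26 mm tapers to 6 mm; 36 high. Equal pin 115 higher, same axis, on a 10 mm thick bracket: bring the door in sideways, lower knuckle underside 42-78 mm above this foot, then straight down. Door x along this y: stands out clear of the box (240 high).
- blank: Flat 150 wide x 110 mm high aluminium panel, 10 mm thick, standing upright in the same rack. Plain edges, nothing on them. Origin: centre of the panel's bottom edge; x along the width, z up. A bystander, its top 122 mm above the bench: carry the door over it.
- eared: Flat 150 wide x 110 mm high aluminium panel, 10 mm thick, standing upright in the same rack. Two flat 4 mm thick bolt ears project 28 mm from its -x edge instead of knuckles. Origin: centre of the panel's bottom edge; x along the width, z up. A bystander, its top 122 mm above the bench: carry the door over it.

How it is judged:
By the outcome, as a careful person would: the job done as asked, in the order asked, and still so for the second after the job is handed in, with the robot touching nothing.
It also fails if it takes over 42 s, if anything falls off the work surface, if the arm or the gripper's body presses on something with over 40 N, if the wrist force passes 120 N, or if a joint passes its speed limit or range.

## Robot

A 7-joint arm with a two-finger parallel gripper is mounted at the origin on the work surface. World frame = base frame: x ahead of the robot, y to its left, z up, the work surface at z = 0. Lengths are in m, angles in rad, forces in N, time in s.
With the tool pointing down it reaches from about 0.35 to 0.9 m from the base axis. Payload 8.1 kg.
Tool frame: the origin (TCP) lies at the very end of the fingers, on their centre line; the grasp point (between the pads) lies 19 mm behind it (arm.grasp_offset is the distance from the TCP to the grasp point, in m); z points along the fingers, y is the direction in which the jaws open and shut (so a half turn about z gives the same grasp; the last joint's range is limited). The gripper opens to 92 mm and grips with 3 to 60 N. Pads are 19 mm wide; open, the fingers measure 130 mm over their backs; the gripper's body (75 mm by 190 mm) begins 47 mm behind the grasp point.
Start: joints at [1.179, 0.434, 0.025, 1.573, -0.012, 1.134, -0.075], TCP at [0.178, -0.599, 0.227] pointing down, gripper open.
Joint ranges: [-2.62, 2.62], [-0.44, 2.09], [-1.27, 1.32], [0.08, 2.57], [-1.32, 4.46], [0.12, 2], [-2.74, 2.74]. Speed limits (rad/s): [2.22, 2.22, 3.01, 3.01, 3.14, 3.14, 3.14].

## Interface

Orientations are given as a rotation vector (axis times angle).
In Python, from cell import arm, eyes, workorder gives the robot as it stands.
- The arm moves only by the shell command python3 -m inch 'ROWS' [FORCE]. ROWS is JSON, a list that holds one entry, the list of rows, each a list of 5 numbers: the closure, from 0 (fully open) to 1 (shut), then the shift along the tool's x, y, z in mm, then the turn about the tool's z in degrees. A call has 1 to 12 rows; each row shifts and turns the pose as measured when the row begins, along the tool's axes as they then stand; what a row does not reach is not made up. A row lasts 1/10 s, in which the tool goes at most 50 mm and 8.59 degrees, less where a joint would pass 70% of its speed; a pose out of reach is approached as far as the arm can. A call with a gripper value outside its range is refused whole. The fingers move at their own pace and stop on an object; FORCE is the grip in N (left out, the last holds). Time passes only in rows, so rows that do not move let the fingers close. It gives the time, the measured TCP pose, the force and the opening at its end, in the units of the state.
- arm.observe(): the state, without advancing time (a new reading comes with each control period).
- eyes.get_image(name): name is "scene" or "top" or "wrist"; returns a dict with "frame" (384x512x3 uint8, blue, green, red), "intrinsics" (3x3 intrinsics, pixels), "k1" (the pictures are not rectified: a ray, as slopes to the right and down, at radius r is drawn at 1 + k1 r^2 times it, then the intrinsics apply), "rvec" (rotation vector, rad) and "tvec" (3), from world to camera coordinates, as OpenCV has them; the wrist camera has in their place "T_tool_cam" (4x4, takes a point from camera to tool coordinates, whose origin is the TCP and whose axes are the flange's). Camera axes: x right, y down, z forward; pixel columns grow to the right and rows downward; lengths in m; the calibration is good to about 2 mm. A picture is of the moment at which its call begins: read the wrist's pose just before it. There is no depth.
- workorder.sign_off(): hands the job in, once; it reports no verdict.
The state is a dict: "clock": time; "joints": joint angles; "dq": joint speeds; "joint_efforts": joint torques, N m; "position": TCP position; "ee_rot": TCP orientation; "force": force on the tool from outside, world axes, zero at the start; "ft_torque": the same for the moment, N m; "width": opening from 0.0 (shut) to 1.0 (fully open).
Only numpy, scipy, OpenCV 4.12 (cv2) and the standard library are available. Lean on these libraries where they do the work, as an engineer would, in place of code of your own. Each camera call takes 0.05 s, during which the arm holds its last target.

## Working session

There is one attempt and no reset: what is moved stays moved. The work goes in short steps, Python scripts to look and compute and a shell command to move; the robot and the scene stay as the last step left them, time stands still between calls to the robot, and variables do not carry over. Pictures are saved under pics/ and viewed, and the job is handed in when it is done.

```bash
ls; mkdir -p pics; python3 - <<'E'
from cell import arm, eyes
import cv2
o=arm.observe();print({k:o[k] for k in('clock','position','ee_rot','force','width')}, arm.grasp_offset)
for n in("scene","top","wrist"):
    d=eyes.get_image(n);cv2.imwrite(f"pics/{n}0.png",d["frame"])
    print(n,{k:v for k,v in d.items() if k!="frame"})
print(arm.observe()['clock'])
E
```

```text
pics
{'clock': 0.0, 'position': array([ 0.17778706, -0.59864548,  0.22594821]), 'ee_rot': array([-3.10740703e+00, -4.51674331e-01,  5.64943994e-04]), 'force': array([0.43257466, 0.43567455, 0.19191551]), 'width': 1.00006583773739} 0.0188
scene {'intrinsics': array([[436.46929214,   0.        , 260.82345601],
       [  0.        , 436.46929214, 198.63614691],
       [  0.        ,   0.        ,   1.        ]]), 'k1': -0.028799723931700043, 'rvec': array([ 1.05705236,  2.35662716, -1.10824521]), 'tvec': array([ 0.32972625, -0.21158577,  1.30780399])}
top {'intrinsics': array([[497.13010861,   0.        , 259.66309564],
       [  0.        , 497.13010861, 196.66825395],
       [  0.        ,   0.        ,   1.        ]]), 'k1': 0.002314225249937814, 'rvec': array([ 2.16470983, -2.21209581,  0.04242838]), 'tvec': array([0.05763608, 0.52180997, 1.1410977 ])}
wrist {'intrinsics': array([[308.57163913,   0.        , 260.9847848 ],
       [  0.        , 308.57163913, 194.26661234],
       [  0.        ,   0.        ,   1.        ]]), 'k1': 0.026365128139129865, 'T_tool_cam': array([[-1.00490372e-04, -9.52135399e-01, -3.05676581e-01,
         8.41058084e-02],
       [ 9.99999548e-01,  1.93256926e-04, -9.30712737e-04,
        -8.22820766e-04],
       [ 9.45238660e-04, -3.05676537e-01,  9.52134949e-01,
        -1.57775074e-01],
       [ 0.00000000e+00,  0.00000000e+00,  0.00000000e+00,
         1.00000000e+00]])}
0.15
```

View pics/scene0.png

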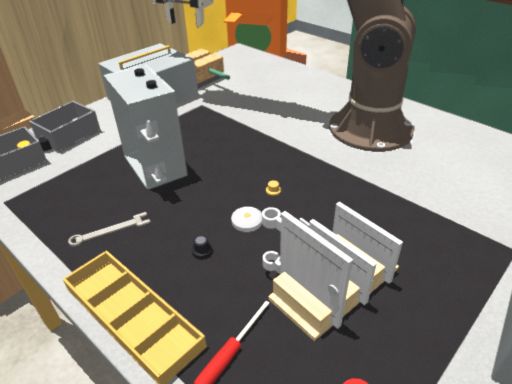

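View pics/top0.png

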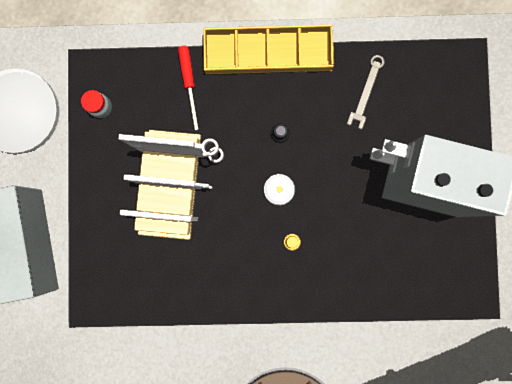

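View pics/wrist0.png

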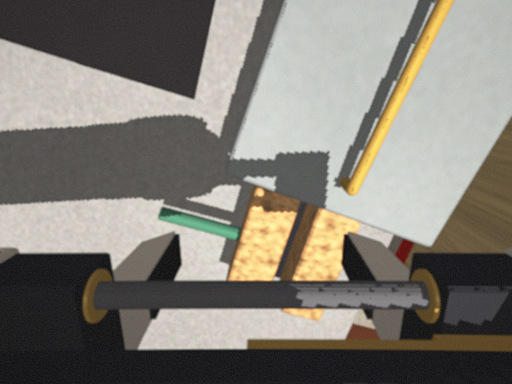

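The door is the tallest panel, in the slot farthest from the robot. Its two rings are at about (210,150) in the top view, and the pins are at about (390,150), left of the box.

```bash
cat > h.py <<'E'
import numpy as np, cv2
from scipy.spatial.transform import Rotation as R
from cell import arm, eyes
def cam(name):
    o=arm.observe(); d=eyes.get_image(name)
    K=d["intrinsics"];D=np.array([d["k1"],0,0,0.])
    if name=="wrist":
        T=np.eye(4);T[:3,:3]=R.from_rotvec(o["ee_rot"]).as_matrix();T[:3,3]=o["position"]
        C=T@d["T_tool_cam"]; M=np.linalg.inv(C)
    else:
        M=np.eye(4);M[:3,:3]=cv2.Rodrigues(d["rvec"])[0];M[:3,3]=d["tvec"]
    return dict(f=d["frame"],K=K,D=D,M=M,o=o)
def ray(c,uv):
    p=cv2.undistortPoints(np.array([[uv]],float),c["K"],c["D"])[0,0]
    Rm=c["M"][:3,:3];return -Rm.T@c["M"][:3,3], Rm.T@np.array([p[0],p[1],1])
def onz(c,uv,z):
    o,d=ray(c,uv);return o+d*(z-o[2])/d[2]
def tri(*cu):
    A=0;b=0;rs=[ray(*x) for x in cu]
    for o,d in rs:
        d=d/np.linalg.norm(d);P=np.eye(3)-np.outer(d,d);A=A+P;b=b+P@o
    X=np.linalg.solve(A,b)
    return X,[float(np.linalg.norm(np.cross(X-o,d/np.linalg.norm(d)))) for o,d in rs]
def proj(c,X):
    return cv2.projectPoints(np.atleast_2d(np.asarray(X,float)),cv2.Rodrigues(c["M"][:3,:3])[0],c["M"][:3,3],c["K"],c["D"])[0][:,0]
def crop(c,x0,y0,x1,y1,s,fn):
    cv2.imwrite(fn,cv2.resize(c["f"][y0:y1,x0:x1],None,fx=s,fy=s,interpolation=cv2.INTER_CUBIC))
E
python3 - <<'E'
from h import *
import pickle
t=cam("top");s=cam("scene")
pickle.dump((t,s),open("c0.pkl","wb"))
crop(t,110,120,240,245,5,"pics/t_rack.png");crop(t,350,120,512,230,4,"pics/t_box.png")
crop(s,250,190,410,340,4,"pics/s_rack.png");crop(s,95,50,205,200,4,"pics/s_box.png")
E
```

```text
(no output)
```

View pics/t_rack.png

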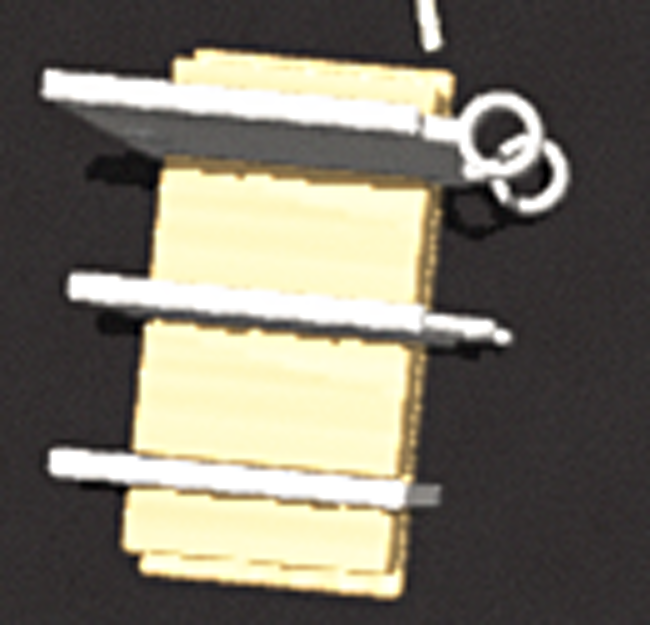

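View pics/t_box.png

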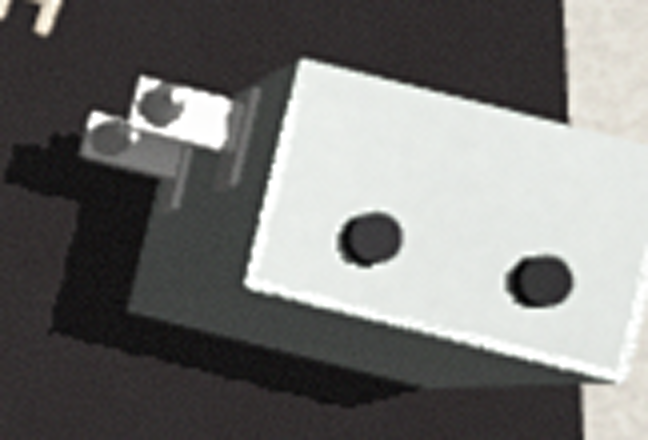

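View pics/s_rack.png

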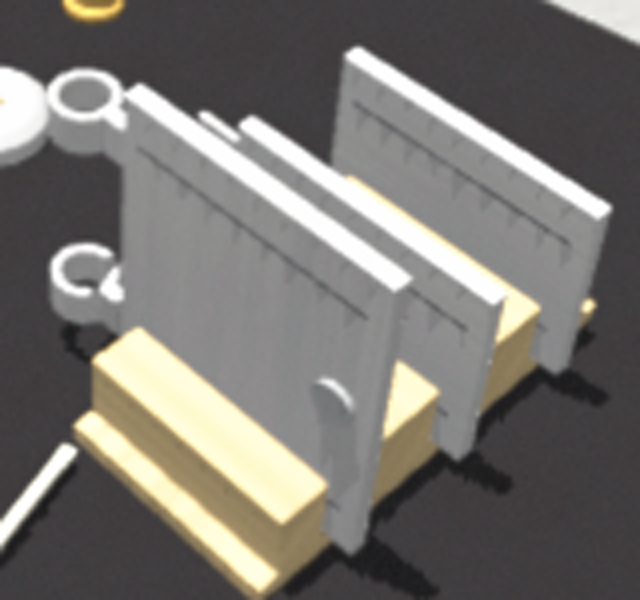

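View pics/s_box.png

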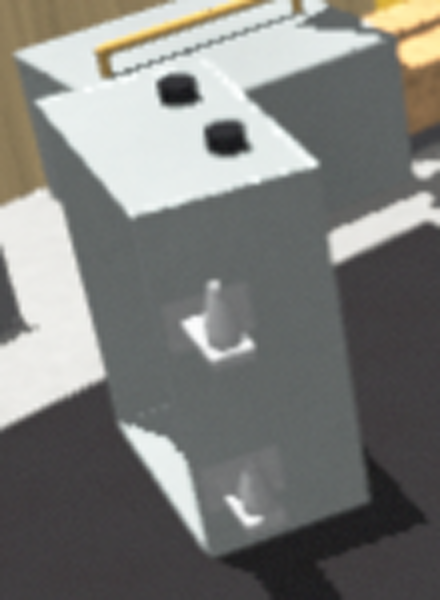

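```bash
python3 - <<'E'
from h import *
import pickle
t,s=pickle.load(open("c0.pkl","rb"))
print("campos",ray(t,(0,0))[0],ray(s,(0,0))[0])
P=lambda x0,y0,k,u,v:(x0+(u+.5)/k-.5,y0+(v+.5)/k-.5)
tr=lambda u,v:P(110,120,5,u,v); tb=lambda u,v:P(350,120,4,u,v)
sr=lambda u,v:P(250,190,4,u,v); sb=lambda u,v:P(95,50,4,u,v)
np.set_printoptions(precision=4,suppress=True)
def T(n,a,b):print(n,*tri((t,a),(s,b)))
T("door top knuckle end",tr(420,121),sr(138,92))
T("door top far end",tr(43,84),sr(400,282))
T("upper ring",tr(498,132),sr(87,95))
T("low ring",tr(530,173),sr(86,272))
T("blank/near top A",tr(405,494),sr(360,52))
T("near top B",tr(50,462),sr(602,210))
T("up pin tip?",tb(150,99),sb(213,283))
T("low pin tip?",tb(105,131),sb(250,460))
T("box top c1",tb(302,62),sb(133,215))
T("box top c2",tb(248,288),sb(318,165))
X,_=tri((t,tb(302,62)),(s,sb(133,215)))
E
```

```text
campos [0.46263731 0.03159471 1.16733886] [1.05756416 0.52622197 0.6844616 ]
door top knuckle end [0.6221 0.1746 0.183 ] [0.0009124990957289091, 0.0009124990957288281]
door top far end [0.6413 0.3226 0.1866] [0.0014765606090889013, 0.0014765606090887849]
upper ring [0.6206 0.1451 0.1628] [0.00018263790937305115, 0.00018263790937298962]
low ring [0.6201 0.1441 0.0451] [9.292477298642642e-05, 9.292477298644001e-05]
blank/near top A [0.4734 0.1934 0.1201] [0.0022616146023780597, 0.002261614602378074]
near top B [0.4921 0.3399 0.1219] [0.0013915733055171247, 0.0013915733055171963]
up pin tip? [ 0.6115 -0.2066  0.2157] [0.005128091906982692, 0.005128091906982772]
low pin tip? [ 0.6112 -0.2097  0.0981] [0.0033616848625896757, 0.003361684862589497]
box top c1 [ 0.6199 -0.2689  0.2392] [0.00020322691134643488, 0.00020322691134651183]
box top c2 [ 0.5145 -0.2402  0.238 ] [0.00019622846658563144, 0.00019622846658564637]
```

```bash
python3 -m inch '[[[0,0,0,-30,-8.3],[0,0,0,-30,-8.3],[0,0,0,-30,-8.3],[0,0,0,-30,-8.3],[0,0,0,-20,-8.3],[0,0,0,-10,-8.3],[0,0,0,0,-8.3],[0,0,0,0,-8.3]]]'
cat > goto.py <<'E'
# usage: goto.py x y z yaw_of_tool_x_deg -> shifts in tool axes mm, turn deg
import sys;from h import *
x,y,z,w=map(float,sys.argv[1:5]);o=arm.observe();M=R.from_rotvec(o["ee_rot"]).as_matrix()
yaw=np.degrees(np.arctan2(M[1,0],M[0,0]));d=M.T@(np.array([x,y,z])-o["position"])*1e3
np.set_printoptions(precision=2,suppress=True)
print("clock",o["clock"],"pos",o["position"]*1e3,"yaw",yaw.round(2),"zax",M[:,2],"F",o["force"],"w",o["width"])
print("j",o["joints"]);print("shift mm",d,"turn",round((-(w-yaw)+180)%360-180,2))
E
python3 goto.py .6 -.165 .38 78
```

```text
clock: 1.05
position: [0.1778, -0.5979, 0.3811]
ee_rot: [-2.311, -2.122, -0.002]
force: [-0.3, 0.2, -0.7]
width: 1.001
clock 1.05 pos [ 177.78 -597.9   381.05] yaw 85.11 zax [-0.  0. -1.] F [-0.27  0.19 -0.66] w 1.0011203675741909
j [ 1.33  0.37 -0.2   1.29  0.07  1.49  1.05]
shift mm [467.31 383.78   1.83] turn 7.11
```

```bash
python3 -m inch '[[[0,38,31,0,0.6],[0,38,31,0,0.6],[0,38,31,0,0.6],[0,38,31,0,0.6],[0,38,31,0,0.6],[0,38,31,0,0.6],[0,38,31,0,0.6],[0,38,31,0,0.6],[0,38,31,0,0.6],[0,38,31,0,0.6],[0,38,31,0,0.6],[0,38,31,0,0.6]]]'
python3 goto.py .6 -.165 .38 78
```

```text
clock: 2.25
position: [0.6128, -0.197, 0.3788]
ee_rot: [-2.456, -1.954, 0.007]
force: [0.7, -1.8, -0.8]
width: 1.0
clock 2.25 pos [ 612.81 -196.98  378.84] yaw 77.02 zax [-0.01  0.   -1.  ] F [ 0.69 -1.81 -0.79] w 1.0000413820450165
j [ 0.48  0.44 -0.41  1.23  0.17  1.52 -0.13]
shift mm [ 28.28 -19.67  -1.09] turn -0.98
```

```bash
python3 -m inch '[[[0,10,0,0,0],[0,0,0,0,0]]]'; python3 - <<'E'
from h import *
import pickle
c=cam("wrist");pickle.dump(c,open("w1.pkl","wb"));cv2.imwrite("pics/w1.png",c["f"])
E
python3 -m inch '[[[0,35,0,-10,0],[0,35,0,0,0],[0,0,0,0,0],[0,0,0,0,0]]]'; python3 - <<'E'
from h import *
import pickle
c=cam("wrist");pickle.dump(c,open("w2.pkl","wb"));cv2.imwrite("pics/w2.png",c["f"])
E
```

```text
clock: 2.45
position: [0.6193, -0.1791, 0.3767]
ee_rot: [-2.442, -1.964, 0.003]
force: [-1.4, -0.0, 0.2]
width: 1.0
clock: 2.9
position: [0.6313, -0.119, 0.3872]
ee_rot: [-2.457, -1.95, 0.01]
force: [-0.4, -0.3, -1.0]
width: 0.999
```

View pics/w1.png

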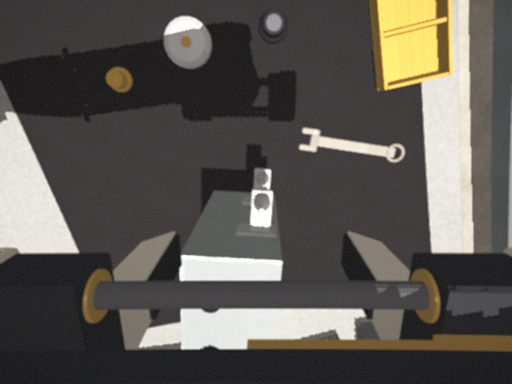

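View pics/w2.png

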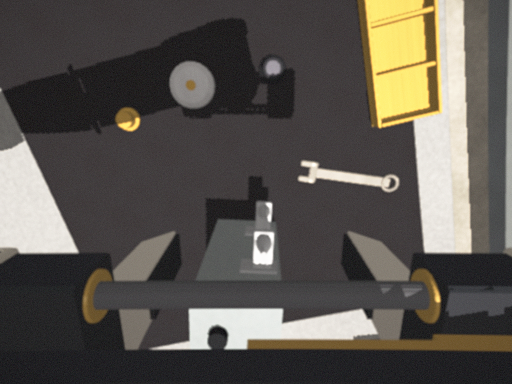

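```bash
python3 - <<'E'
from h import *
import pickle
for n,b in(("w1",(230,155,295,245)),("w2",(230,190,295,280))):
    c=pickle.load(open(n+".pkl","rb"));crop(c,*b,6,f"pics/{n}c.png")
E
cd pics; python3 -c "
import cv2,numpy as np
cv2.imwrite('w12c.png',np.hstack([cv2.imread('w1c.png'),cv2.imread('w2c.png')]))"
```

```text
(no output)
```

View pics/w12c.png

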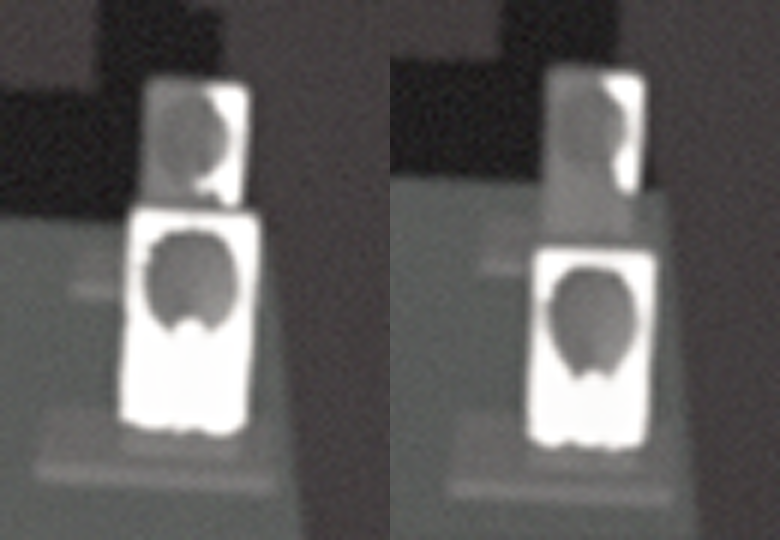

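```bash
cat > pins.py <<'E'
from h import *
import pickle
np.set_printoptions(precision=4,suppress=True)
a=pickle.load(open("w1.pkl","rb"));b=pickle.load(open("w2.pkl","rb"))
t,s=pickle.load(open("c0.pkl","rb"))
P=lambda x0,y0,k,u,v:(x0+(u+.5)/k-.5,y0+(v+.5)/k-.5)
A=lambda u,v:P(230,155,6,u,v);B=lambda u,v:P(230,190,6,u-390,v)
S=lambda u,v:P(95,50,4,u,v)
n=np.array([.263,.965,0])
print("cams",ray(a,(0,0))[0],ray(b,(0,0))[0])
print("base tri",tri((a,A(191,280)),(b,B(593,316))),onz(a,A(191,280),.175),onz(b,B(593,316),.175))
print("tip tri",tri((a,A(190,332)),(b,B(593,383))),onz(a,A(190,332),.211),onz(b,B(593,383),.211),"scene",onz(s,S(213,284),.211))
print("tip 3",tri((a,A(190,332)),(b,B(593,383)),(s,S(213,284))))
print("bracket outer corners z.175",[onz(a,A(*q),.175) for q in((131,210),(260,213))],[onz(b,B(*q),.175) for q in((533,250),(657,252))])
print("tri",tri((a,A(131,210)),(b,B(533,250))),tri((a,A(260,213)),(b,B(657,252))))
print("low brk z.06",[onz(a,A(*q),.06) for q in((145,80),(249,82))],[onz(b,B(*q),.06) for q in((547,70),(646,72))])
print("low base z.06",onz(a,A(191,138),.06),onz(b,B(590,125),.06))
# box wall bottom/top edges
E
python3 pins.py
```

```text
cams [ 0.6386 -0.0974  0.5348] [ 0.6519 -0.0368  0.5448]
base tri (array([ 0.6107, -0.2151,  0.1812]), [1.901628025394859e-05, 1.9016280253757683e-05]) [ 0.6102 -0.2172  0.175 ] [ 0.61   -0.2182  0.175 ]
tip tri (array([ 0.6106, -0.2154,  0.2103]), [2.9280679891439603e-05, 2.928067989123758e-05]) [ 0.6107 -0.2152  0.211 ] [ 0.6107 -0.2151  0.211 ] scene [ 0.6103 -0.2185  0.211 ]
tip 3 (array([ 0.6113, -0.2147,  0.2127]), [0.0005098882242518476, 0.0006271815414309156, 0.0010808389578509118])
bracket outer corners z.175 [array([ 0.6015, -0.1999,  0.175 ]), array([ 0.627 , -0.2061,  0.175 ])] [array([ 0.6008, -0.1997,  0.175 ]), array([ 0.6271, -0.2062,  0.175 ])]
tri (array([ 0.6011, -0.2   ,  0.1747]), [0.00035738994260057865, 0.0003573899426008092]) (array([ 0.627 , -0.206 ,  0.1755]), [8.190687729700557e-05, 8.190687729683062e-05])
low brk z.06 [array([ 0.6012, -0.1988,  0.06  ]), array([ 0.6277, -0.2052,  0.06  ])] [array([ 0.6015, -0.1983,  0.06  ]), array([ 0.6281, -0.205 ,  0.06  ])]
low base z.06 [ 0.6096 -0.2167  0.06  ] [ 0.6094 -0.2168  0.06  ]
```

```bash
python3 - <<'E'
from h import *
import pickle
a=pickle.load(open("w1.pkl","rb"));b=pickle.load(open("w2.pkl","rb"))
g=cv2.cvtColor(a["f"],cv2.COLOR_BGR2GRAY)
p=onz(a,(183,256.5),.24);q=onz(a,(281,261),.24);print(p,q,np.degrees(np.arctan2(q[0]-p[0],-(q[1]-p[1]))))
E
python3 goto.py .625 .14 .385 82.5
python3 -m inch '[[[0,44,4,0,-0.8],[0,44,4,0,-0.8],[0,44,4,0,-0.8],[0,44,4,0,-0.8],[0,44,4,0,-0.8],[0,40,4,0,-0.8],[0,0,0,0,0]]]'
python3 - <<'E'
from h import *
import pickle
c=cam("wrist");pickle.dump(c,open("w3.pkl","wb"));cv2.imwrite("pics/w3.png",c["f"])
E
python3 goto.py .6307 .2407 .185 82.5
```

```text
[ 0.51997672 -0.23869346  0.24      ] [ 0.62134055 -0.26621695  0.24      ] 74.80866395812988
clock 2.95 pos [ 631.23 -118.74  387.16] yaw 76.91 zax [-0.01  0.   -1.  ] F [-0.74  0.13  0.42] w 0.9965786848797841
j [ 0.37  0.44 -0.43  1.21  0.18  1.54 -0.27]
shift mm [250.6  -64.67   2.31] turn -5.59
clock: 3.65
position: [0.7097, 0.1176, 0.3843]
ee_rot: [2.401, 2.024, -0.021]
force: [-1.5, 0.3, -0.6]
width: 0.999
clock 3.7 pos [710.03 113.91 384.77] yaw 80.05 zax [-0.01 -0.01 -1.  ] F [ 0.34 -1.17 -0.34] w 0.998204283384556
j [-0.02  0.59 -0.45  0.97  0.25  1.64 -0.56]
shift mm [113.77 -98.79 198.93] turn -2.45
```

View pics/w3.png

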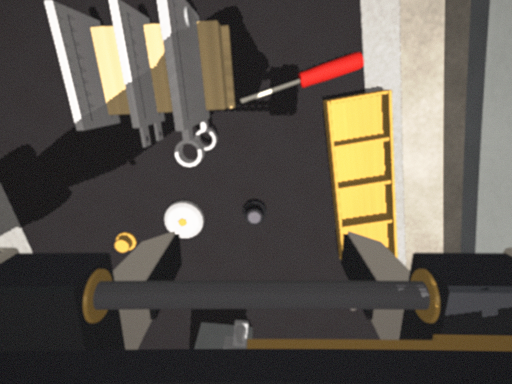

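```bash

python3 -m inch '[[[0,15,-32,0,-0.8],[0,15,-32,0,-0.8],[0,10,-28,0,-0.8],[0,0,0,0,0],[0,0,0,0,0]]]'
python3 - <<'E'
from h import *
import pickle
c=cam("wrist");pickle.dump(c,open("w4.pkl","wb"));cv2.imwrite("pics/w4.png",c["f"])
E
python3 goto.py .6307 .2407 .185 82.5
```

```text
clock: 4.2
position: [0.6257, 0.1554, 0.3839]
ee_rot: [2.372, 2.045, -0.028]
force: [-0.0, -0.8, -0.2]
width: 1.002
clock 4.25 pos [625.85 155.65 384.16] yaw 81.52 zax [-0.01 -0.02 -1.  ] F [-0.31 -0.21  0.2 ] w 1.0011179930925245
j [-0.04  0.45 -0.49  1.2   0.22  1.55 -0.65]
shift mm [ 88.64  -6.89 197.52] turn -0.98
```

View pics/w4.png

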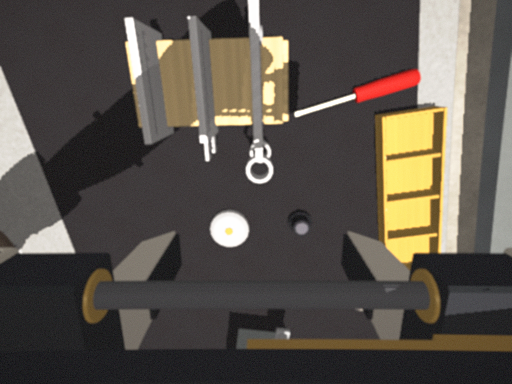

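```bash
python3 - <<'E'
from h import *
import pickle
c=pickle.load(open("w4.pkl","rb"));crop(c,225,0,300,190,4,"pics/w4c.png")
E
```

```text
(no output)
```

View pics/w4c.png

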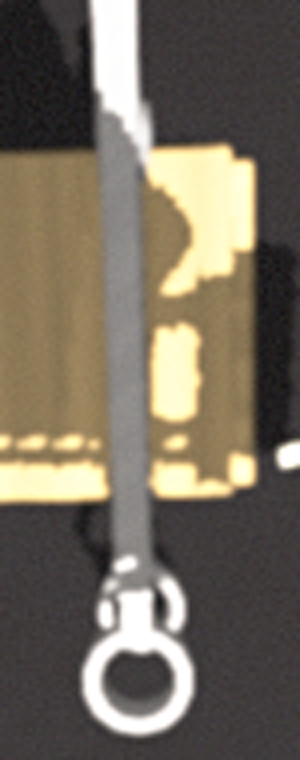

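```bash
python3 - <<'E'
from h import *
import pickle
np.set_printoptions(precision=4,suppress=True)
c=pickle.load(open("w4.pkl","rb"));t,s=pickle.load(open("c0.pkl","rb"))
P=lambda x0,y0,k,u,v:(x0+(u+.5)/k-.5,y0+(v+.5)/k-.5)
C=lambda u,v:P(225,0,4,u,v)
pts=np.array([onz(c,C(*q),.187) for q in((114,20),(124,300),(132,560))]);print(pts)
print("ring",onz(c,C(138,680),.164),"tri w/scene",tri((c,C(138,680)),(s,P(250,190,4,87,95)),(t,P(110,120,5,498,132))))
print("end", tri((c,C(132,583)),(s,P(250,190,4,138,92)),(t,P(110,120,5,420,121))))
d=pts[0]-pts[2];print(np.degrees(np.arctan2(d[1],d[0])))
r=onz(c,C(138,680),.164); u=d/np.linalg.norm(d)
print("grasp",r+u*.097)
E
```

```text
[[0.6419 0.3201 0.187 ]
 [0.6345 0.2563 0.187 ]
 [0.6262 0.1881 0.187 ]]
ring [0.6216 0.1473 0.164 ] tri w/scene (array([0.621 , 0.1458, 0.1627]), [0.0012282682855745573, 0.0005740891323737026, 0.0008323488285472867])
end (array([0.6235, 0.177 , 0.183 ]), [0.004193728707757672, 0.001710929476481128, 0.0031724095817330486])
83.21414804803806
grasp [0.633  0.2436 0.164 ]
```

```bash

python3 -m inch '[[[0,30,-2,30,-0.5],[0,30,-2,40,-0.5],[0,25,0,40,-0.5],[0,5,0,30,0],[0,0,0,0,0]]]'
python3 goto.py .633 .2425 .152 83
```

```text
clock: 4.75
position: [0.6426, 0.2342, 0.2392]
ee_rot: [2.358, 2.052, -0.022]
force: [0.2, -0.7, -0.5]
width: 0.998
clock 4.75 pos [642.58 234.21 239.16] yaw 82.04 zax [-0.   -0.02 -1.  ] F [ 0.17 -0.73 -0.48] w 0.9976362715946892
j [-0.15  0.58 -0.49  1.35  0.29  1.29 -0.79]
shift mm [  8.7  -10.87  86.97] turn -0.96
```

```bash

python3 -m inch '[[[0,9,-11,0,-1],[0,0,0,25,0],[0,0,0,10,0],[0,0,0,0,0]]]'
python3 goto.py .633 .2425 .152 83
```

```text
clock: 5.15
position: [0.636, 0.2425, 0.2092]
ee_rot: [2.342, 2.066, -0.012]
force: [0.0, -0.5, 1.1]
width: 1.001
clock 5.15 pos [635.99 242.46 209.22] yaw 82.83 zax [ 0.01 -0.02 -1.  ] F [ 0.03 -0.46  1.09] w 1.0012141831036072
j [-0.16  0.59 -0.49  1.41  0.3   1.22 -0.81]
shift mm [ 0.69 -3.45 57.19] turn -0.17
```

```bash

python3 -m inch '[[[0,0,-3,25,0],[0,0,0,20,0],[0,0,0,0,0]]]'
python3 - <<'E'
from h import *
c=cam("wrist");cv2.imwrite("pics/w5.png",c["f"])
E
python3 goto.py .633 .2425 .152 83
```

```text
clock: 5.45
position: [0.6363, 0.2424, 0.1701]
ee_rot: [2.342, 2.062, 0.001]
force: [0.3, 0.1, -0.5]
width: 0.998
clock 5.5 pos [636.97 243.   171.7 ] yaw 82.71 zax [ 0.02 -0.01 -1.  ] F [-0.3  -0.15  0.67] w 1.0016996046949556
j [-0.16  0.62 -0.48  1.46  0.32  1.13 -0.83]
shift mm [-0.76 -4.23 19.64] turn -0.29
```

View pics/w5.png

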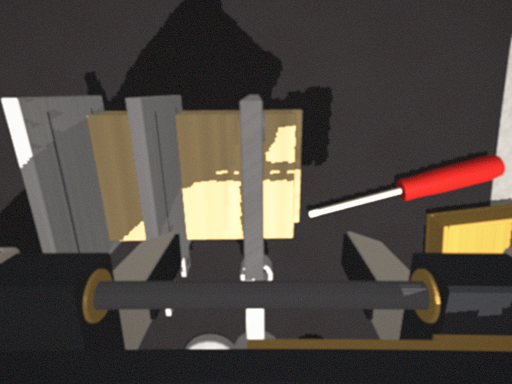

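The door's top edge runs from (250,100) to (258,270), between the fingers and about 4 mm off centre. I'll correct that, descend and grip.

```bash

python3 -m inch '[[[0,-1,-4,10,0],[0,0,-1,9,0],[0,0,0,0,0]]]'
python3 -m inch '[[[1,0,0,0,0],[1,0,0,0,0],[1,0,0,0,0],[1,0,0,0,0],[1,0,0,0,0],[1,0,0,0,0]]]' 30
python3 goto.py .633 .2425 .152 83
```

```text
clock: 5.8
position: [0.6338, 0.2433, 0.156]
ee_rot: [2.341, 2.06, 0.013]
force: [-0.2, -0.3, -0.8]
width: 1.004
clock: 6.4
position: [0.6344, 0.2438, 0.1574]
ee_rot: [2.341, 2.059, 0.016]
force: [-0.1, 1.4, -0.7]
width: 0.522
clock 6.4 pos [634.41 243.79 157.44] yaw 82.67 zax [ 0.02 -0.01 -1.  ] F [-0.09  1.37 -0.67] w 0.5219397025401553
j [-0.16  0.62 -0.48  1.49  0.33  1.09 -0.84]
shift mm [-1.42 -1.36  5.42] turn -0.33
```

```bash

python3 -m inch '[[[1,0,-0.5,3,0],[1,0,0,1,0],[1,0,0,0,0],[1,0,0,0,0],[1,0,0,0,0],[1,0,0,0,0],[1,0,0,0,0],[1,0,0,0,0]]]' 30
python3 goto.py .633 .2425 .152 83
```

```text
clock: 7.2
position: [0.6321, 0.244, 0.1527]
ee_rot: [2.341, 2.062, 0.011]
force: [-1.1, -0.6, 1.2]
width: 0.109
clock 7.2 pos [632.07 243.99 152.74] yaw 82.73 zax [ 0.02 -0.01 -1.  ] F [-1.11 -0.57  1.24] w 0.10883403891915883
j [-0.16  0.62 -0.48  1.5   0.33  1.08 -0.84]
shift mm [-1.35  1.1   0.78] turn -0.27
```

```bash

python3 -m inch '[[[1,0,0,-5,0],[1,0,0,-10,0],[1,0,0,-15,0],[1,0,0,-18,0],[1,0,0,-18,0],[1,0,0,-18,0],[1,0,0,-10,0],[1,0,0,0,0]]]' 35
python3 - <<'E'
from h import *
for n in("wrist","scene"):
    c=cam(n);cv2.imwrite(f"pics/{n}6.png",c["f"])
E
python3 goto.py .633 .2425 .25 83
```

```text
clock: 8.0
position: [0.6315, 0.2445, 0.255]
ee_rot: [2.341, 2.059, 0.015]
force: [-0.4, 0.9, -3.9]
width: 0.106
clock 8.1 pos [630.89 244.01 253.03] yaw 82.66 zax [ 0.02 -0.01 -1.  ] F [-0.35 -0.14 -3.62] w 0.11037711839189973
j [-0.15  0.55 -0.5   1.38  0.29  1.28 -0.8 ]
shift mm [-1.2   2.21  3.09] turn -0.34
```

View pics/wrist6.png

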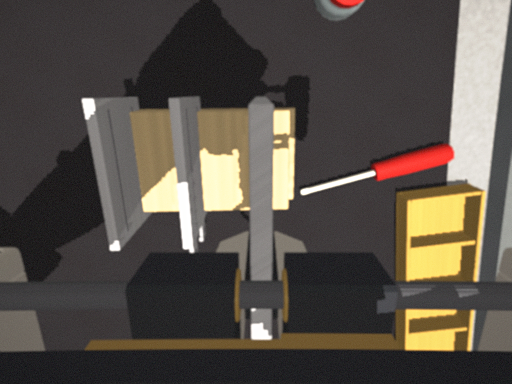

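View pics/scene6.png

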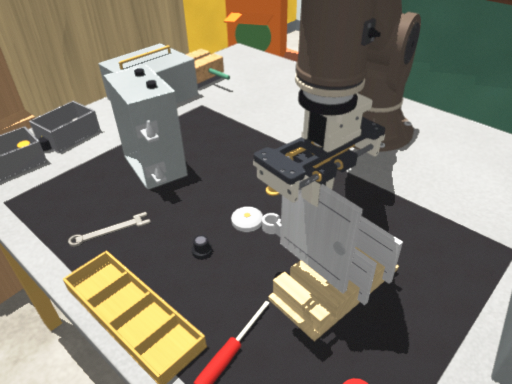

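```bash
python3 goto.py .662 -.025 .247 75
```

```text
clock 8.1 pos [630.89 244.01 253.03] yaw 82.66 zax [ 0.02 -0.01 -1.  ] F [-0.35 -0.14 -3.62] w 0.11037711839189973
j [-0.15  0.55 -0.5   1.38  0.29  1.28 -0.8 ]
shift mm [-262.76   65.01   10.08] turn 7.66
```

```bash
python3 -m inch '[[[1,-15,3,0,0.5],[1,-27,4,0,0.8],[1,-30,5,1,0.8],[1,-30,6,1,0.8],[1,-30,6,1,0.8],[1,-30,7,1,0.8],[1,-30,7,1,0.8],[1,-25,7,1,0.8],[1,-15,5,0,0.6],[1,-8,2,0,0],[1,0,0,0,0],[1,0,0,0,0]]]' 35;python3 goto.py .662 -.025 .247 75
```

```text
clock: 9.3
position: [0.632, -0.0212, 0.2383]
ee_rot: [2.473, 1.911, -0.016]
force: [0.4, 0.4, -4.0]
width: 0.103
clock 9.3 pos [632.03 -21.21 238.28] yaw 75.38 zax [ 0.   -0.02 -1.  ] F [ 0.43  0.4  -3.98] w 0.10273824910695685
j [ 0.23  0.48 -0.45  1.51  0.23  1.2  -0.51]
shift mm [ 3.74 30.01 -8.6 ] turn 0.38
```

```bash
python3 -m inch '[[[1,0,14,-5,0.3],[1,0,14,-4,0],[1,-10,2,-1,0],[1,-15,0,0,0],[1,-15,0,0,0],[1,-10,0,0,0],[1,0,0,0,0],[1,0,0,0,0]]]' 35;python3 goto.py .636 -.122 .247 75
python3 - <<'E'
from h import *
import pickle
D={n:cam(n) for n in("wrist","scene","top")}
for n in D: cv2.imwrite(f"pics/{n}7.png",D[n]["f"])
pickle.dump(D,open("c7.pkl","wb"))
crop(D["scene"],90,50,330,230,3,"pics/s7c.png");crop(D["top"],260,100,460,230,4,"pics/t7c.png")
E
```

```text
clock: 10.1
position: [0.6458, -0.0726, 0.249]
ee_rot: [2.471, 1.921, -0.015]
force: [1.5, 1.7, -2.9]
width: 0.104
clock 10.1 pos [645.78 -72.6  249.04] yaw 75.71 zax [-0.   -0.02 -1.  ] F [ 1.54  1.69 -2.88] w 0.1038963906349744
j [ 0.3   0.5  -0.44  1.45  0.23  1.24 -0.41]
shift mm [-50.25   2.71   2.79] turn 0.71
```

View pics/s7c.png

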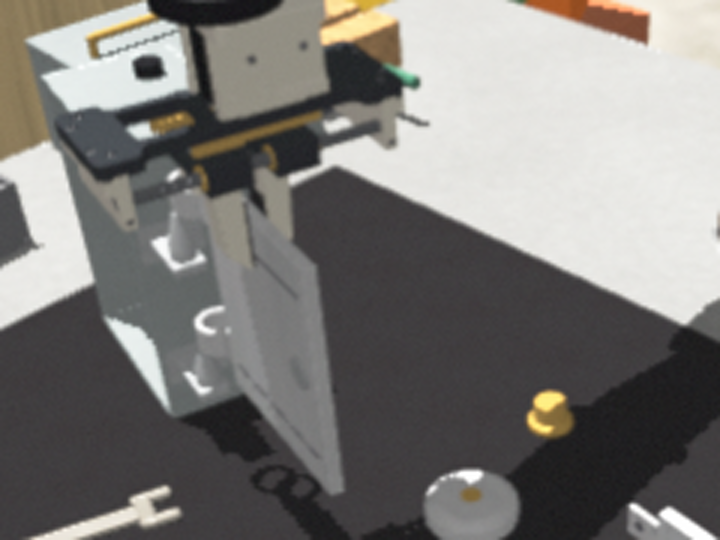

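View pics/t7c.png

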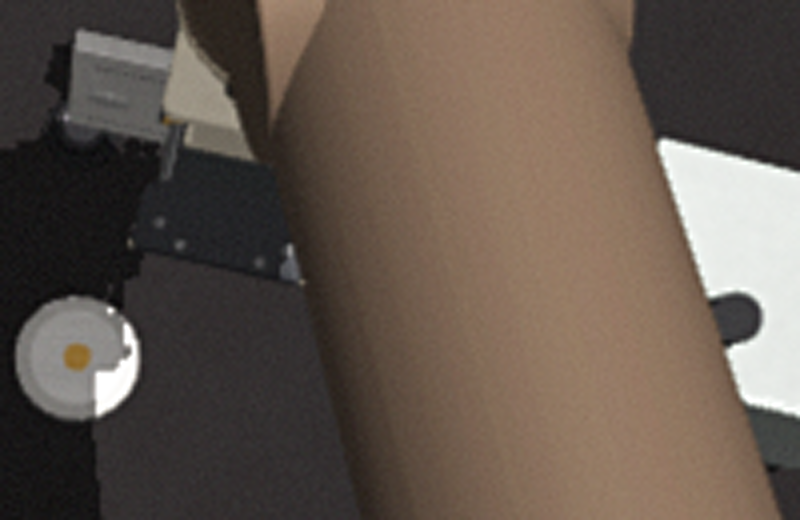

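View pics/wrist7.png

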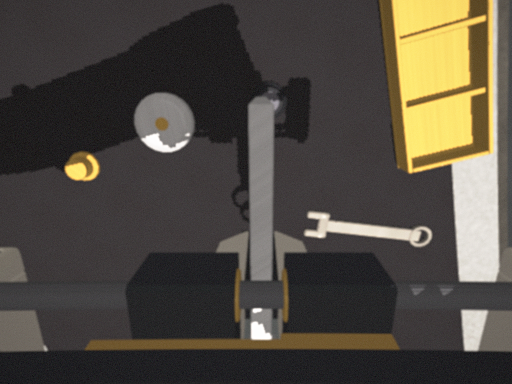

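```bash
python3 - <<'E'
from h import *
import pickle
np.set_printoptions(precision=4,suppress=True)
D=pickle.load(open("c7.pkl","rb"));s=D["scene"];w=D["wrist"]
o=s["o"];M=R.from_rotvec(o["ee_rot"]).as_matrix();print(o["position"],M)
# lower ring top in tool frame at grasp: tcp z .1527, ring top z .049; x -.0977,y 0
for nm,zr in(("low",.049),("up",.164)):
    X=o["position"]+M@np.array([-.0977,0,.1527-zr]); q=proj(s,X)[0]; print(nm,X,q,((q-[90,50])*3))
    a=np.linspace(0,2*np.pi,24);ring=proj(s,X+np.c_[.017*np.cos(a),.017*np.sin(a),0*a])
    f=s["f"] if nm=="low" else f
    for p in ring:cv2.circle(f,tuple(np.round(p*16).astype(int)),8,(0,0,255),-1,shift=4)
crop(s,120,90,190,190,7,"pics/s7d.png")
print([onz(s,(90+218/3,50+322/3),.145)])
E
```

```text
[ 0.6458 -0.0729  0.2491] [[ 0.2471  0.969  -0.0006]
 [ 0.9689 -0.2471 -0.0155]
 [-0.0152  0.0032 -0.9999]]
low [ 0.6216 -0.1691  0.1469] [162.5568 155.7824] [217.6705 317.3473]
up [ 0.6217 -0.1673  0.2619] [154.0167 108.9292] [192.0502 176.7876]
[array([ 0.6237, -0.1666,  0.145 ])]
```

View pics/s7d.png

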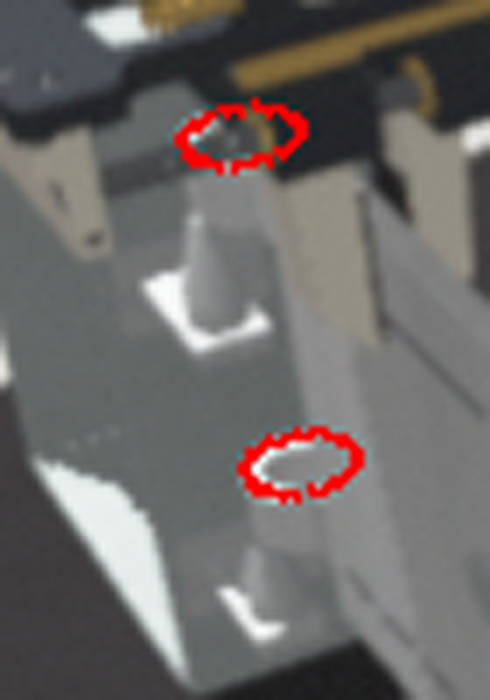

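```bash
python3 -m inch '[[[1,-8,1,1,0.3],[1,-12,1,0,0.2],[1,-12,0,0,0],[1,-10,0,0,0],[1,-4,0,0,0],[1,0,0,0,0],[1,0,0,0,0]]]' 35;python3 goto.py .636 -.122 .247 75
python3 - <<'E'
from h import *
import pickle
D={n:cam(n) for n in("wrist","scene")}
pickle.dump(D,open("c8.pkl","wb"))
crop(D["scene"],110,70,200,200,5,"pics/s8c.png");cv2.imwrite("pics/w8.png",D["wrist"]["f"])
E
```

```text
clock: 10.95
position: [0.6355, -0.1211, 0.2485]
ee_rot: [2.48, 1.91, -0.015]
force: [0.9, 0.8, -3.5]
width: 0.111
clock 10.95 pos [ 635.55 -121.14  248.45] yaw 75.21 zax [-0.   -0.02 -1.  ] F [ 0.89  0.75 -3.47] w 0.1105080431089743
j [ 0.37  0.49 -0.43  1.46  0.22  1.24 -0.34]
shift mm [-0.7   0.66  1.46] turn 0.21
```

View pics/s8c.png

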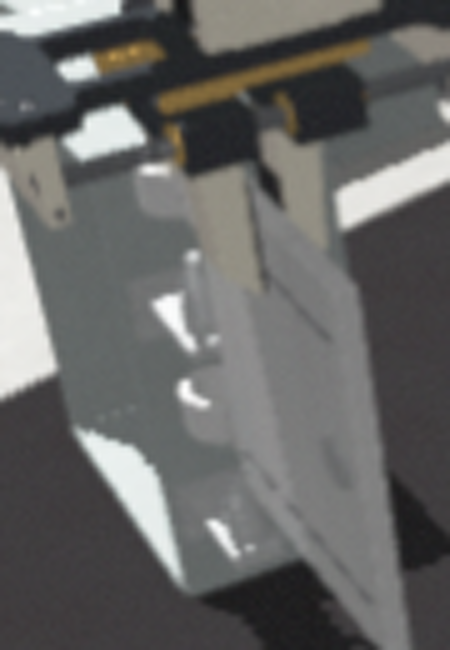

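View pics/w8.png

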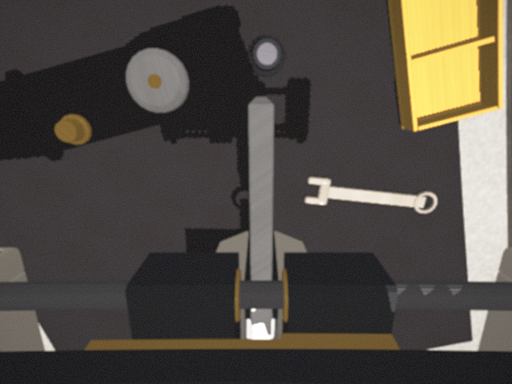

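```bash
python3 - <<'E'
from h import *
import pickle
D=pickle.load(open("c8.pkl","rb"));s=D["scene"];f0=s["f"]
b=120,85,190,175;k=7
img=cv2.resize(f0[b[1]:b[3],b[0]:b[2]],None,fx=k,fy=k,interpolation=cv2.INTER_CUBIC)
a=np.linspace(0,2*np.pi,90)
def draw(X,r,col):
    for p in proj(s,np.array(X)+np.c_[r*np.cos(a),r*np.sin(a),0*a]):
        q=((p-np.array(b[:2])+.5)*k-.5).round().astype(int);cv2.circle(img,tuple(map(int,q)),1,col,-1)
ax=(.6105,-.2165)
b0=.2485-.1527+.012
for z in(b0+.037,b0+.152,b0+.015,b0+.13):draw((*ax,z),.017,(0,0,255))
for z,r in((.06,.0105),(.175,.0105),(.211,.003),(.096,.003)):draw((*ax,z),r,(0,255,0))
cv2.imwrite("pics/s8d.png",img)
E
```

```text
(no output)
```

View pics/s8d.png

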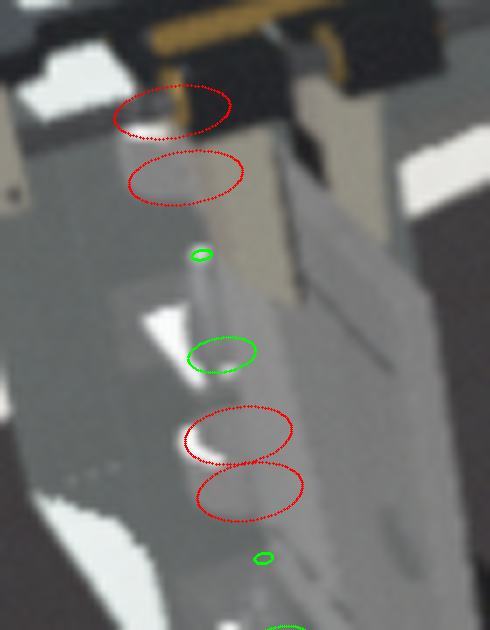

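```bash
python3 -m inch '[[[1,0.5,-1.5,3,0.2],[1,0.5,0,6,0],[1,0,0,6,0],[1,0,0,6,0],[1,0,0,3,0],[1,0,0,0,0]]]' 35;python3 goto.py .636 -.122 .1857 75
```

```text
clock: 11.65
position: [0.6343, -0.1174, 0.2216]
ee_rot: [2.481, 1.911, -0.015]
force: [-0.1, -0.5, -3.6]
width: 0.105
clock 11.65 pos [ 634.28 -117.37  221.58] yaw 75.2 zax [-0.   -0.01 -1.  ] F [-0.11 -0.52 -3.64] w 0.10523801007880869
j [ 0.37  0.51 -0.42  1.5   0.23  1.18 -0.36]
shift mm [-3.53  2.78 35.94] turn 0.2
```

```bash
python3 -m inch '[[[1,-2.5,0.5,0,0.2],[1,0,0,0,0]]]' 35;python3 goto.py .6345 -.120 .1857 75
python3 - <<'E'
from h import *
s=cam("scene");o=s["o"];f0=s["f"]
b=120,85,190,185;k=6
img=cv2.resize(f0[b[1]:b[3],b[0]:b[2]],None,fx=k,fy=k,interpolation=cv2.INTER_CUBIC);raw=img.copy()
a=np.linspace(0,2*np.pi,90)
def draw(X,r,col):
    for p in proj(s,np.array(X)+np.c_[r*np.cos(a),r*np.sin(a),0*a]):
        q=((p-np.array(b[:2])+.5)*k-.5).round().astype(int);cv2.circle(img,tuple(map(int,q)),1,col,-1)
ax=(.6105,-.2165)
b0=o["position"][2]-.1527+.012
for z in(b0+.037,b0+.152,b0+.015,b0+.13):draw((*ax,z),.017,(0,0,255))
for z,r in((.06,.0105),(.175,.0105),(.211,.003),(.096,.003)):draw((*ax,z),r,(0,255,0))
cv2.imwrite("pics/s9d.png",np.hstack([raw[:600],img[:600]])[:, :])
E
```

```text
clock: 11.85
position: [0.6342, -0.1202, 0.2215]
ee_rot: [2.485, 1.906, -0.015]
force: [-0.9, -0.5, -4.1]
width: 0.107
clock 11.85 pos [ 634.19 -120.23  221.54] yaw 74.98 zax [-0.   -0.01 -1.  ] F [-0.92 -0.5  -4.06] w 0.1065966367993715
j [ 0.37  0.51 -0.42  1.5   0.23  1.18 -0.35]
shift mm [ 0.8   0.17 35.84] turn -0.02
```

View pics/s9d.png

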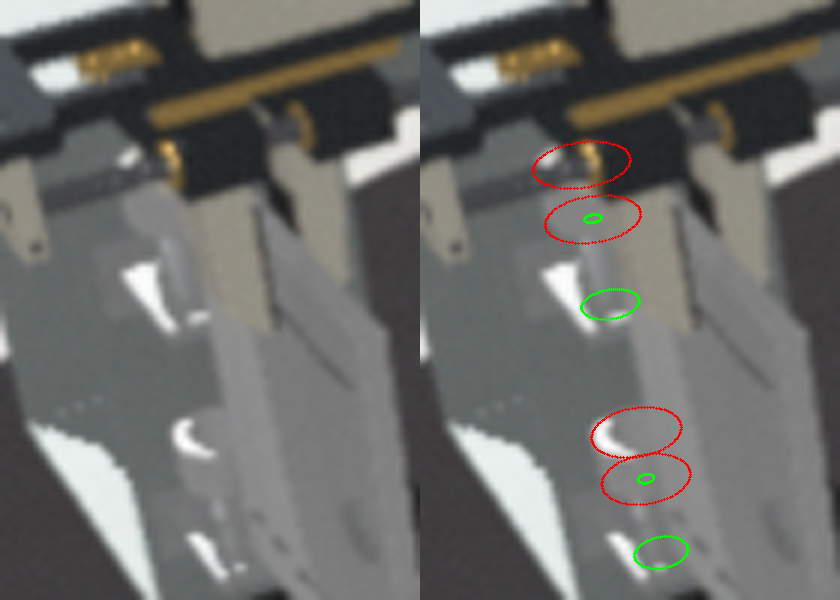

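The knuckles are on the pin axis and the tips are entering the bores. I'll keep lowering in small steps.

```bash
python3 -m inch '[[[1,0,0,3,0],[1,-0.3,0,4,0],[1,-0.2,0,4,0],[1,-0.2,0,3,0],[1,0,0,0,0]]]' 35;python3 goto.py .6345 -.120 .1857 75
```

```text
clock: 12.4
position: [0.6342, -0.1209, 0.2067]
ee_rot: [2.484, 1.906, -0.014]
force: [-0.8, -0.3, -3.6]
width: 0.108
clock 12.4 pos [ 634.18 -120.85  206.75] yaw 74.99 zax [-0.   -0.01 -1.  ] F [-0.85 -0.25 -3.62] w 0.10837362765508453
j [ 0.37  0.52 -0.42  1.52  0.24  1.15 -0.36]
shift mm [ 1.19  0.03 21.04] turn -0.01
```

```bash
python3 -m inch '[[[1,0,0,3,0],[1,0,0,3,0],[1,0,0,2,0],[1,0,0,0,0]]]' 35;python3 goto.py .6345 -.120 .1857 75;  python3 -m inch '[[[1,0,0,2,0],[1,0,0,2,0],[1,0,0,0,0]]]' 35;python3 goto.py .6345 -.120 .1857 75
```

```text
clock: 12.8
position: [0.6342, -0.1209, 0.1979]
ee_rot: [2.484, 1.906, -0.014]
force: [0.3, -0.5, -2.9]
width: 0.108
clock 12.8 pos [ 634.16 -120.91  197.95] yaw 75.0 zax [-0.   -0.01 -1.  ] F [ 0.34 -0.49 -2.91] w 0.10769675498998156
j [ 0.37  0.53 -0.42  1.53  0.24  1.13 -0.36]
shift mm [ 1.13  0.06 12.23] turn -0.0
clock: 13.1
position: [0.6343, -0.1209, 0.1937]
ee_rot: [2.484, 1.906, -0.014]
force: [-0.3, 0.6, -3.5]
width: 0.105
clock 13.1 pos [ 634.29 -120.93  193.74] yaw 75.0 zax [-0.   -0.01 -1.  ] F [-0.26  0.6  -3.52] w 0.10490673862552116
j [ 0.37  0.53 -0.42  1.53  0.25  1.13 -0.36]
shift mm [ 1.06 -0.06  8.02] turn -0.0
```

```bash
for i in 1; do python3 -m inch '[[[1,0,0,1.5,0],[1,0,0,1.5,0],[1,0,0,1,0],[1,0,0,0,0]]]' 35; python3 -m inch '[[[1,0,0,1,0],[1,0,0,1,0],[1,0,0,0,0]]]' 35;done
```

```text
clock: 13.5
position: [0.6344, -0.121, 0.1895]
ee_rot: [2.484, 1.906, -0.014]
force: [0.1, 0.5, -3.6]
width: 0.106
clock: 13.8
position: [0.6344, -0.121, 0.1874]
ee_rot: [2.484, 1.906, -0.013]
force: [-0.4, 0.1, -3.8]
width: 0.105
```

```bash
python3 -m inch '[[[1,0,0,1,0],[1,0,0,0.5,0],[1,0,0,0,0]]]' 35; python3 -m inch '[[[1,0,0,1,0],[1,0,0,0.5,0],[1,0,0,0,0]]]' 35
```

```text
clock: 14.1
position: [0.6344, -0.121, 0.1858]
ee_rot: [2.484, 1.906, -0.013]
force: [-0.0, 0.3, -4.3]
width: 0.105
clock: 14.4
position: [0.6348, -0.1211, 0.1853]
ee_rot: [2.483, 1.905, -0.012]
force: [-1.0, 0.3, -2.5]
width: 0.108
```

```bash
python3 -m inch '[[[1,0,0,1,0],[1,0,0,1,0]]]' 35; python3 -m inch '[[[1,0,0,1.5,0],[1,0,0,1.5,0]]]' 35
python3 - <<'E'
from h import *
s=cam("scene");crop(s,110,70,210,200,5,"pics/s10.png")
E
```

```text
clock: 14.6
position: [0.6354, -0.1208, 0.1846]
ee_rot: [2.482, 1.904, -0.01]
force: [-1.8, 2.2, 6.0]
width: 0.107
clock: 14.8
position: [0.6362, -0.1194, 0.1834]
ee_rot: [2.481, 1.905, -0.006]
force: [-2.1, 2.9, 6.4]
width: 0.105
```

View pics/s10.png

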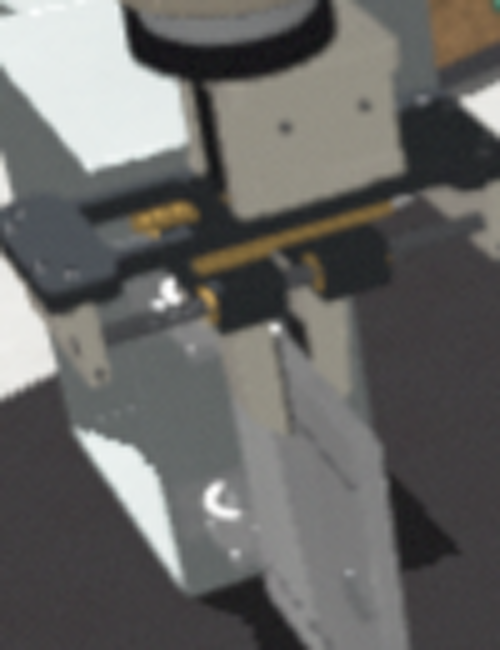

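Contact began at z≈0.185, matching the predicted seated height of 0.1857, with about 10 N of downward push. I'll release gently.

```bash
python3 -m inch '[[[0.8,0,0,0,0],[0.8,0,0,0,0],[0.7,0,0,0,0],[0.6,0,0,0,0],[0.6,0,0,0,0]]]' 35; python3 - <<'E'
from h import *
s=cam("wrist");cv2.imwrite("pics/w11.png",s["f"])
E
```

```text
clock: 15.35
position: [0.6371, -0.1195, 0.1833]
ee_rot: [2.48, 1.904, -0.004]
force: [0.8, 1.0, -0.1]
width: 0.385
```

View pics/w11.png

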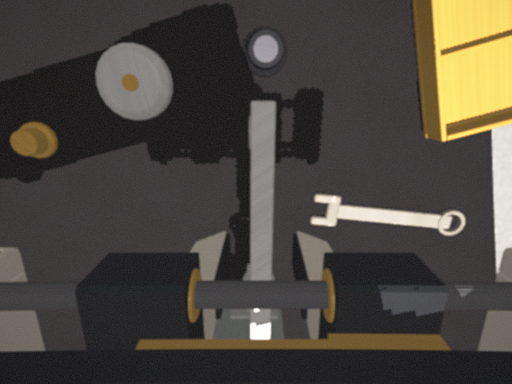

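```bash
python3 -m inch '[[[0.5,0,0,-5,0],[0.5,0,0,-15,0],[0.4,0,0,-30,0],[0.3,0,0,-40,0],[0.3,0,0,-40,0],[0.3,0,0,-40,0],[0.3,0,0,-20,0],[0.3,20,-10,0,0],[0.3,30,-30,0,0],[0.3,30,-40,0,0],[0.3,20,-30,0,0],[0.3,0,0,0,0]]]';python3 - <<'E'
from h import *
import pickle
D={n:cam(n) for n in("wrist","scene","top")}
pickle.dump(D,open("c12.pkl","wb"))
for n in D:cv2.imwrite(f"pics/{n}12.png",D[n]["f"])
crop(D["scene"],90,50,250,220,4,"pics/s12c.png")
E
```

```text
clock: 16.6
position: [0.552, 0.0133, 0.3925]
ee_rot: [2.476, 1.9, 0.012]
force: [-0.7, -0.1, 0.4]
width: 0.698
```

View pics/s12c.png

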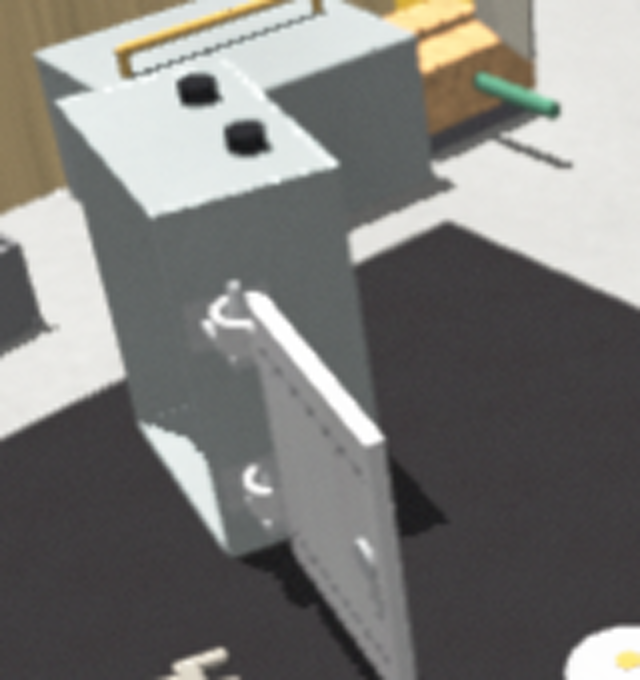

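View pics/wrist12.png

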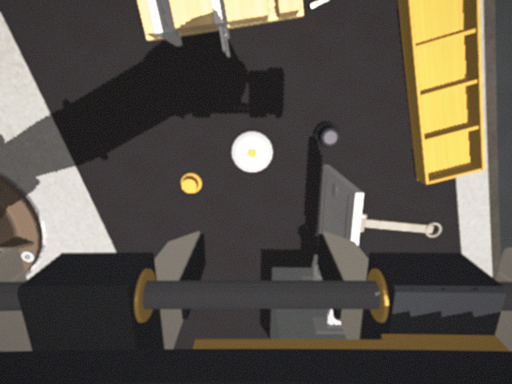

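View pics/top12.png

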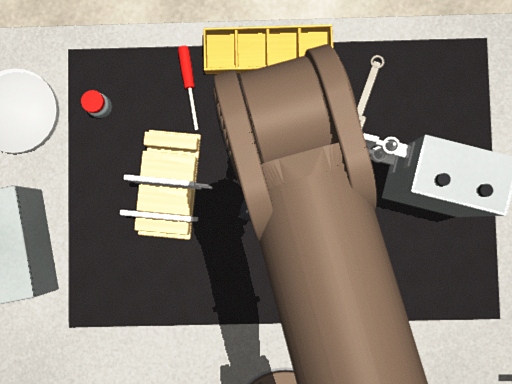

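View pics/scene12.png

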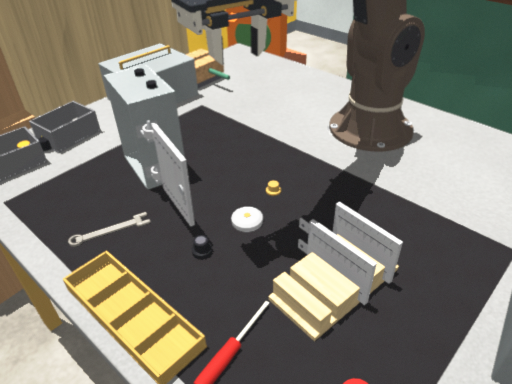

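The door hangs on both pins, and the upper pin tip shows above its knuckle at crop (233,287). The other two covers still stand in the rack. I'll check the seating height with numbers.

```bash
python3 - <<'E'
from h import *
import pickle
np.set_printoptions(precision=4,suppress=True)
D=pickle.load(open("c12.pkl","rb"));s=D["scene"];w=D["wrist"]
print(tri((s,(90+373/4,50+441/4)),(w,(357,193))))
b=130,105,200,190;k=7
img=cv2.resize(s["f"][b[1]:b[3],b[0]:b[2]],None,fx=k,fy=k,interpolation=cv2.INTER_CUBIC);raw=img.copy()
a=np.linspace(0,2*np.pi,90)
def draw(X,r,col):
    for p in proj(s,np.array(X)+np.c_[r*np.cos(a),r*np.sin(a),0*a]):
        q=((p-np.array(b[:2])+.5)*k-.5).round().astype(int);cv2.circle(img,tuple(map(int,q)),1,col,-1)
for z in(.082,.197):draw((.6105,-.2165,z),.017,(0,0,255))
cv2.imwrite("pics/s13.png",np.hstack([raw,img])[:595,:800])
E
```

```text
(array([ 0.6577, -0.0414,  0.2119]), [0.0014109690892957106, 0.0014109690892958962])
```

View pics/s13.png

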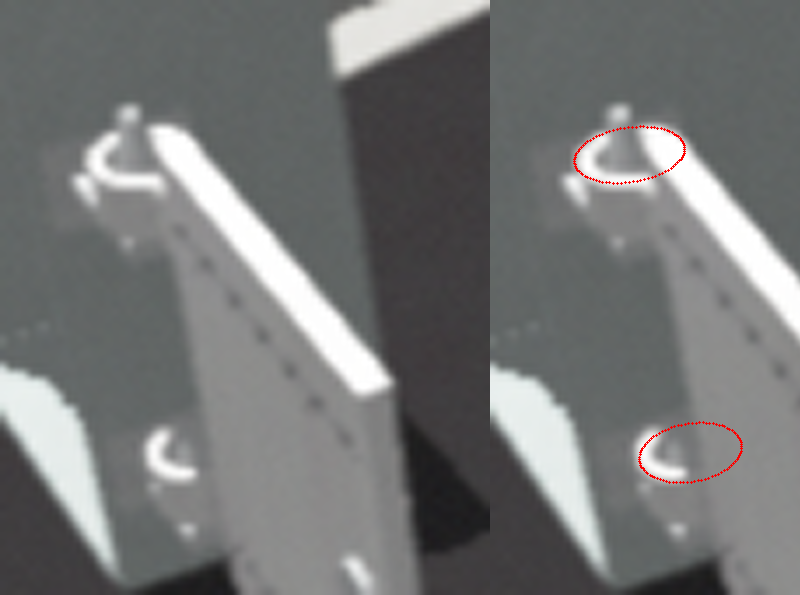

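```bash
python3 -c "
from cell import arm,workorder
o=arm.observe();print(o['clock'],o['force'],o['position']);print(workorder.sign_off())"
```

```text
16.75 [0.11391731 0.32114986 0.73266692] [0.55498964 0.00762365 0.39125736]
the job is handed in; nothing more can be done
None
```

I lifted the door out of the rack by its top edge, hung it on both hinge pins, and handed the job in at 16.75 s. The sign-off reported no verdict.

- **Lowering:** I brought the door down onto the pins in small steps while it was still gripped. It met the brackets at a tool height of about 0.185 m, against 0.1857 m predicted. I pressed it with about 10 N and then opened the fingers, so it was not dropped.
- **Knuckles:** In the scene camera, the tops of both knuckles match the fully seated heights to within about half a pixel. The upper pin's tip shows above its knuckle.
- **Robot and other covers:** The gripper had let go and stood clear, with no contact force. The blank and the eared cover are still standing in the rack.
- **Check that disagreed:** The outer top corner of the door measured about 212 mm up, not the nominal 220 mm. I put this down to the door sagging within the 4 mm play between pin and bore, plus 1–2 mm of measuring error. I did not confirm it further.

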